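Change the tart press over to the fluted moulds

TASK

Change the tart press over to the fluted moulds: draw its tray out to the stop, stand the shallow plain moulds that are in it upright in the steel pan, and put every fluted mould from the table into a pocket of its own, turned so that its flat meets the pocket's flat and it drops fully home. Then push the tray back in under the head until the spring catch snaps it home. Leave the round tin and the jar where they stand.

Things in the scene. Friction and masses are not known exactly. Their poses are not given: they have to be found in the camera images.
- fluted0: Fluted mini-tart mould, dark grey anodised aluminium, 34 mm tall, 0.1-0.15 kg. From above a D: 48 mm circle with one flat, cut full height on its own -x side 17 mm from the axis (41 mm from flat to opposite round side; flat 34 mm wide). Deep fluted cavity on top; foot bevelled 2 mm. Origin: circle's axis at the underside, z up. Stands on the table, turned any way. All alike; absent ones read None.
- fluted1: Fluted mould like fluted0 (same sizes and axes), elsewhere on the table; None when absent.
- fluted2: Fluted mould like fluted0 (same sizes and axes), elsewhere on the table; None when absent.
- fluted3: Fluted mould like fluted0 (same sizes and axes), elsewhere on the table; None when absent.
- plain0: Plain mould of the last batch: outside, flat, axes and origin as fluted0 but only 28 mm tall, with a shallow smooth round dish on top. Starts seated in pocket0 of the tray (18 mm of it stands out of the tray); None when absent.
- plain1: Plain mould of the last batch: outside, flat, axes and origin as fluted0 but only 28 mm tall, with a shallow smooth round dish on top. Starts seated in pocket1 of the tray (18 mm of it stands out of the tray); None when absent.
- plain2: Plain mould of the last batch: outside, flat, axes and origin as fluted0 but only 28 mm tall, with a shallow smooth round dish on top. Starts seated in pocket2 of the tray (18 mm of it stands out of the tray); None when absent.
- plain3: Plain mould of the last batch: outside, flat, axes and origin as fluted0 but only 28 mm tall, with a shallow smooth round dish on top. Starts seated in pocket3 of the tray (18 mm of it stands out of the tray); None when absent.
- mould_pan: Shallow open steel pan for moulds out of use, 220 mm along its x, 120 mm along its y, 22 mm high, walls and floor 3 mm thick. Fixed to the table. Origin under the centre of its floor, z up.
- pocket0 (a point): Centre of the floor of the -x,+y pocket of the tray. Pocket: 50 mm circle, 10 mm deep below the tray's top, with a flat on its -x side 18.2 mm from the centre. Axes: the press's, z up. A mould fits when its x axis points the same way as this one's; its origin then lies on this point (within about 1 mm) and 24 mm of it stands out of the tray.
- pocket1 (a point): Centre of the floor of the +x,+y pocket of the tray; size, flat and axes as pocket0. Pockets lie 76 mm apart along x and 66 mm along y, and move with the tray.
- pocket2 (a point): Centre of the floor of the -x,-y pocket of the tray; size, flat and axes as pocket0. Pockets lie 76 mm apart along x and 66 mm along y, and move with the tray.
- pocket3 (a point): Centre of the floor of the +x,-y pocket of the tray; size, flat and axes as pocket0. Pockets lie 76 mm apart along x and 66 mm along y, and move with the tray.
- tray_knob (a point): Middle of the tray's black upright round knob, 24 mm in diameter and 30 mm tall (15 mm above and below this point; the tongue under it is 19 mm below this point). On the tray's centre line, 145 mm to -y of the middle of the four pockets; moves with the tray, axes as the press's.
- tray (a joint): How far the tray is drawn out, m: 0 = home under the head, 0.19 = out at its stop. It slides along the press's y axis, outwards to -y, with about 2 N of friction, and stays where left. From 0.015 inwards it meets the spring catch: about 7 N rides over it, and past 0.007 the catch snaps the tray home and holds it. It starts home and latched; drawing it out takes about the same force.
- press: Bench tart press, white enamel and steel, 250 mm along x, 370 mm along y. Origin on the table near the middle of the base, z up, y along the tray's travel. Tray top 44 mm above the table. The head (punches' underside 88 mm up, body to 0.22 m, lever to 0.39 m) covers y = 0.025 to 0.175 here, full width; fully out, the pockets' centres are 80 mm or more clear of it; the knob always 70 mm.
- round_tin: Bystander: a thin round tart tin, 54 mm across the rim, 22 mm tall, no flat; not part of the job. Origin under its centre.
- spice_jar: Bystander: small jar, 44 mm across, 75 mm tall. Origin under its centre.
Not all that is in view belongs to the job. What is shaped like the fluted0 but pink or yellow is not meant.

How it is judged:
By the outcome, as a careful person would: the job done as asked, in the order asked, and still so for the second after the job is handed in, with the robot touching nothing.
Of plain0, plain1, plain2, plain3 only 2 to 3 are there at a start; the rules pass over those that are not, and their reading is None.
Of fluted0, fluted1, fluted2, fluted3 only 2 to 4 are there at a start; the rules pass over those that are not, and their reading is None.
At some moment in a run one of fluted0, fluted1, fluted2, fluted3 may be knocked a few centimetres aside while the robot is not near it.
Once in a run the grip may slacken for a moment while it holds something.
It also fails if it takes over 210 s, if anything falls off the work surface, if the arm or the gripper's body presses on something with over 40 N, if the wrist force passes 120 N, or if a joint passes its speed limit or range.

ROBOT

A 6-joint arm with a two-finger parallel gripper is mounted at the origin on the work surface. World frame = base frame: x ahead of the robot, y to its left, z up, the work surface at z = 0. Lengths are in m, angles in degrees, forces in N, time in s.
With the tool pointing down it reaches from about 0.375 to 0.9 m from the base axis. Payload 3.1 kg.
Tool frame: the origin (TCP) lies on the centre line of the jaws, within the pads' length; the fingertips stand 25 mm ahead of it and the grasp point (between the pads) lies 6 mm ahead of it; y points along the fingers, x is the direction in which the jaws open and shut, and the axes are right-handed (so a half turn about y gives the same grasp; the last joint's range is limited). The gripper opens to 87 mm and grips with 3 to 60 N. Pads are 19 mm wide; open, the fingers measure 117 mm over their backs; the gripper's body (75 mm by 190 mm) begins 51 mm behind the grasp point.
Start: joints at [-77.722, 30.224, 82.088, -0, 67.689, -10.227], TCP at [0.239, -0.577, 0.248] pointing down, gripper open.
Joint ranges: [-176.69, 176.69], [-43.24, 126.21], [12.49, 139.97], [-82, 262], [0, 151.66], [-163.58, 163.58]. Speed limits (degrees/s): [159.86, 159.86, 180, 180, 180, 180].

INTERFACE

Orientations are given as a 3x3 rotation matrix whose columns are the frame's x, y, z axes.
In Python, from rig import * gives the robot as it stands.
- The arm moves only by the tool play_rows, never from a script. Its argument "commands" is a list of rows, each a list of 2 entries, a list of its own where there are three numbers: the shift along the world's x, y, z in m, then the turn, a rotation vector about the world's x, y, z in rad. A call has 1 to 10 rows; each row is the pose to reach, as a shift and turn from the pose commanded when the call began; what a row does not reach only later rows make up. A row lasts 1/8 s, in which the tool goes at most 62.5 mm and 10.7 degrees, less where a joint would pass 70% of its speed; a pose out of reach is approached as far as the arm can. A call with a gripper value outside its range is refused whole. "gripper" is the finger opening in m, from 0 to 0.087, set as the call begins (left out, the last holds). The fingers move at their own pace and stop on an object; the grip force is fixed at half the most. Time passes only in rows, so rows that repeat a pose let the fingers close. It gives the time, the measured TCP pose, the force and the opening at its end, in the units of the state.
- read_state(): the state, without advancing time (a new reading comes with each control period).
- capture(name): name is "scene" or "top" or "wrist"; returns a dict with "frame" (384x512x3 uint8, red, green, blue), "depth" (384x512 float32, m along the optical axis (not along the pixel's ray), 0 where there is no reading), "mtx" (3x3 intrinsics, pixels), "cam_to_world" (4x4, takes a point from camera to world coordinates); the wrist camera has in their place "hand_eye" (4x4, takes a point from camera to tool coordinates, whose origin is the TCP and whose axes are the tool frame's). Camera axes: x right, y down, z forward; pixel columns grow to the right and rows downward; lengths in m; the calibration is good to about 2 mm. A picture is of the moment at which its call begins: read the wrist's pose just before it.
- hand_in(): hands the job in, once; it reports no verdict.
The state is a dict: "time_s": time; "joint_positions": joint angles; "qvel": joint speeds; "tau": joint torques, N m; "position": TCP position; "tcp_rot": TCP orientation; "force": force on the tool from outside, world axes, zero at the start; "moment": the same for the moment, N m; "opening": opening from 0.0 (shut) to 1.0 (fully open).
Only numpy, scipy, OpenCV 4.12 (cv2) and the standard library are available. Lean on these libraries where they do the work, as an engineer would, in place of code of your own. Each camera call takes 0.05 s, during which the arm holds its last target. There are 200 camera calls.

## Working session

There is one attempt and no reset: what is moved stays moved. The work goes in short steps, Python scripts to look and compute and a tool call to move; the robot and the scene stay as the last step left them, time stands still between calls to the robot, and variables do not carry over. Pictures are saved under pics/ and viewed, about 12 in all and at most 16, crops included, and the job is handed in when it is done.

Besides the shell and the picture viewer there is one more tool, called after "Call:" as name(argument=value, ...) on one line, values as JSON. play_rows: Moves the arm, as the interface text tells. Its arguments: {"type":"object","properties":{"commands":{"type":"array"},"gripper":{"type":"number"}},"required":["commands"]}

```bash
ls; mkdir -p pics
cat > h.py <<'E'
from rig import *
import numpy as np, cv2
def save(n,img): cv2.imwrite('pics/'+n+'.png',cv2.cvtColor(img,cv2.COLOR_RGB2BGR))
def cloud(c,T):
    d=c['depth'];v,u=np.mgrid[:d.shape[0],:d.shape[1]]
    K=c['mtx'];P=np.stack([(u-K[0,2])/K[0,0]*d,(v-K[1,2])/K[1,1]*d,d,np.ones_like(d)],-1)
    W=(P@np.asarray(T).T)[...,:3];W[d==0]=np.nan
    return W
def cap(n):
    s=read_state();c=capture(n)
    if n=='wrist':
        T=np.eye(4);T[:3,:3]=s['tcp_rot'];T[:3,3]=s['position'];T=T@np.array(c['hand_eye'])
    else: T=np.array(c['cam_to_world'])
    return c,T,cloud(c,T)
E
python3 - <<'E'
from h import *
for n in['scene','top']:
    c,T,W=cap(n);save(n+'0',c['frame']);np.save(n+'0.npy',W);print(n,T.round(3).tolist(),c['mtx'][0][0])
s=read_state();print({k:np.round(v,3).tolist() for k,v in s.items()})
E
```

```text
pics
scene [[0.946, 0.214, -0.245, 0.801], [0.325, -0.587, 0.742, -0.763], [0.015, -0.781, -0.624, 0.687], [0.0, 0.0, 0.0, 1.0]] 400.6336985561529
top [[0.004, -0.989, 0.148, 0.335], [-1.0, -0.004, -0.001, -0.041], [0.001, -0.148, -0.989, 1.43], [0.0, 0.0, 0.0, 1.0]] 449.66881896821
{'time_s': 0.1, 'joint_positions': [-77.723, 30.274, 82.148, 0.0, 67.692, -10.228], 'qvel': [-0.075, -0.109, -0.158, 0.138, -0.011, 0.049], 'tau': [-0.001, -44.099, -17.715, 0.064, 0.053, -0.0], 'position': [0.239, -0.577, 0.247], 'tcp_rot': [[0.383, -0.0, 0.924], [-0.924, 0.002, 0.383], [-0.002, -1.0, 0.0]], 'force': [-0.32, 0.03, 0.291], 'moment': [0.066, -0.025, 0.006], 'opening': 0.999}
```

View pics/top0.png

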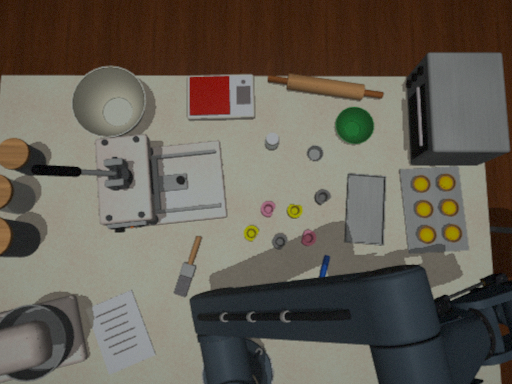

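View pics/scene0.png

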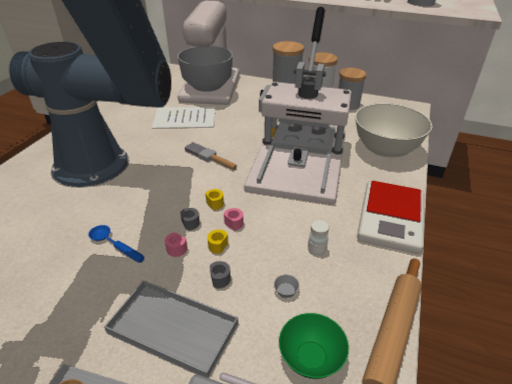

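Run:
```python
import numpy as np
W=np.load('top0.npy');S=np.load('scene0.npy')
for n,(u,v) in dict(f0=(321,197),f1=(280,241),tin=(315,153),jar=(272,142),pk0=(268,209),y0=(295,211),y1=(251,233),pk1=(308,237),knob=(181,181),panTL=(348,175),panTR=(384,178),panBL=(347,241),panBR=(383,243),trayTR=(219,143),trayBR=(225,216),headTL=(97,140),headTR=(149,136),headBL=(99,226),headBR=(151,221),railAend=(216,150),railAst=(160,157),railBend=(220,206),railBst=(164,211)).items():
    print(n,W[v,u].round(3),np.nanmax(W[v-3:v+4,u-3:u+4,2]).round(3))
for n,(u,v) in dict(f0=(220,274),f1=(190,218),knob=(297,155)).items(): print('S',n,S[v,u].round(3))
```

```text
f0 [ 0.536 -0.262  0.013] 0.038
f1 [ 0.396 -0.13   0.013] 0.038
tin [ 0.682 -0.247 -0.   ] 0.015
jar [ 0.698 -0.103  0.075] 0.086
pk0 [ 0.496 -0.093  0.018] 0.035
y0 [ 0.491 -0.178  0.013] 0.038
y1 [ 0.42  -0.039  0.012] 0.032
pk1 [ 0.409 -0.218  0.014] 0.038
knob [0.574 0.175 0.077] 0.078
panTL [ 0.605 -0.347  0.024] 0.024
panTR [ 0.598 -0.465  0.014] 0.028
panBL [ 0.397 -0.343  0.002] 0.027
panBR [ 0.391 -0.451  0.021] 0.027
trayTR [0.714 0.066 0.002] 0.031
trayBR [0.473 0.043 0.021] 0.029
headTL [0.673 0.401 0.182] 0.182
headTR [ 0.737  0.297 -0.002] 0.172
headBL [ 0.442  0.445 -0.003] 0.18
headBR [0.452 0.263 0.071] 0.177
railAend [0.686 0.074 0.02 ] 0.044
railAst [0.657 0.249 0.042] 0.047
railBend [0.503 0.058 0.03 ] 0.046
railBst [0.485 0.23  0.046] 0.047
S f0 [ 0.534 -0.26   0.011]
S f1 [ 0.405 -0.144  0.034]
S knob [0.584 0.164 0.065]
```

Call:
play_rows(commands=[[[0.03, 0.06, 0.01], [0, 0, 0.16]], [[0.06, 0.12, 0.02], [0, 0, 0.32]], [[0.09, 0.18, 0.03], [0, 0, 0.48]], [[0.13, 0.24, 0.04], [0, 0, 0.64]], [[0.17, 0.3, 0.05], [0, 0, 0.8]], [[0.21, 0.36, 0.06], [0, 0, 0.96]], [[0.25, 0.42, 0.07], [0, 0, 1.12]], [[0.28, 0.47, 0.08], [0, 0, 1.283]], [[0.31, 0.52, 0.08], [0, 0, 1.283]], [[0.341, 0.577, 0.08], [0, 0, 1.283]]])

```text
time_s: 1.35
position: [0.5555, -0.0431, 0.326]
tcp_rot: [[0.994, 0.0, -0.105], [0.105, -0.0, 0.994], [0.0, -1.0, -0.0]]
force: [0.6, -0.9, 0.5]
opening: 1.002
```

Run:
```python
from h import *
s=read_state();print(s['position'],np.round(s['tcp_rot'],3).tolist(),np.round(s['joint_positions'],1))
c,T,W=cap('wrist');save('w1',c['frame']);np.save('w1.npy',W);print(np.round(c['hand_eye'],3).tolist(),c['mtx'][0][0])
c,T,W=cap('top');save('top1',c['frame']);np.save('top1.npy',W)
a=cv2.imread('pics/w1.png');b=cv2.imread('pics/top1.png')
cv2.imwrite('pics/j1.png',cv2.resize(np.vstack([a,b]),(400,600)))
```

```text
[ 0.55553675 -0.04310991  0.326049  ] [[0.994, 0.0, -0.105], [0.105, -0.0, 0.994], [0.0, -1.0, -0.0]] [-15.9  20.1  86.2  -0.   73.6 -21.9]
[[1.0, 0.001, -0.001, -0.0], [0.001, -0.271, 0.962, -0.136], [0.0, -0.962, -0.271, 0.074], [0.0, 0.0, 0.0, 1.0]] 319.73385012539006
```

View pics/j1.png

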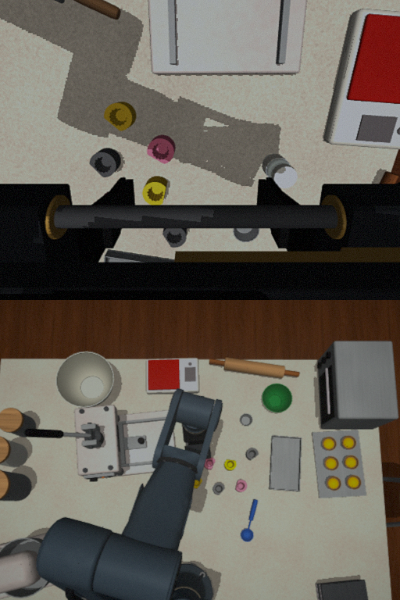

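Call:
play_rows(commands=[[[0, 0.05, 0], [0.174, 0.018, 0]], [[0, 0.1, 0], [0.347, 0.037, 0]], [[0, 0.1, 0], [0.347, 0.037, 0]], [[0, 0.1, 0], [0.347, 0.037, 0]]])

```text
time_s: 1.95
position: [0.5545, 0.0539, 0.3256]
tcp_rot: [[0.995, -0.036, -0.098], [0.104, 0.338, 0.935], [-0.001, -0.94, 0.34]]
force: [-0.2, 0.4, 0.7]
opening: 0.999
```

Run:
```python
from h import *
s=read_state();print(s['position'],np.round(s['tcp_rot'],3).tolist(),np.round(s['joint_positions'],1))
c,T,W=cap('wrist');save('w2',c['frame']);np.save('w2.npy',W)
```

```text
[0.55447837 0.05390282 0.32555564] [[0.995, -0.036, -0.098], [0.104, 0.338, 0.935], [-0.001, -0.94, 0.34]] [-15.4  21.8  86.4  18.7  79.9 -26. ]
```

View pics/w2.png

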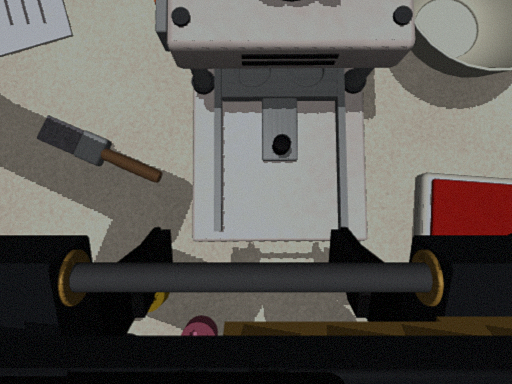

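```bash
cat >> h.py <<'E'
def Rc(): return np.array(read_state()['tcp_rot'])
E
python3 - <<'E'
import numpy as np,cv2
W=np.load('w2.npy');z=W[...,2]
print(W[145,281],W[150,218],W[225,219],W[90,341],W[225,349],W[130,265])
sub=np.zeros(z.shape,bool);sub[125:165,265:300]=1
m=sub&(z>0.068)
P=W[m];print('knob',m.sum(),np.median(P,0),(P.max(0)+P.min(0))/2,np.ptp(P,axis=0))
# base front edge & left, right edge via minAreaRect of base pixels region
s2=np.zeros(z.shape,bool);s2[95:245,185:375]=1
m=s2&(z>0.008)&(z<0.06)
for r in range(100,240,20):
    c=np.where(m[r])[0];print(r,W[r,c[0]].round(4),W[r,c[-1]].round(4))
for c in range(205,350,25):
    r=np.where(m[:,c])[0];print(c,W[r[-1],c].round(4))
m2=s2&(z>0.04)&(z<0.052)
for r in range(110,235,15):
    c=np.where(m2[r])[0];
    if len(c):print('rail',r,W[r,c[0]].round(4),W[r,c[-1]].round(4))
E
```

```text
[0.5804781  0.17458655 0.07280372] [0.49637395 0.16628237 0.04046704] [0.5093324  0.06324232 0.04035905] [0.65902764 0.26925671 0.04073756] [0.69081944 0.08202309 0.02438388] [0.558488   0.20146266 0.0396196 ]
knob 257 [0.581105   0.17797023 0.0727784 ] [0.58164212 0.17854926 0.0716515 ] [0.0234107  0.0219877  0.00705304]
100 [0.4526 0.2397 0.0237] [0.6953 0.2655 0.0225]
120 [0.4545 0.2101 0.0233] [0.6988 0.2355 0.0236]
140 [0.4558 0.1814 0.0198] [0.7032 0.2069 0.0215]
160 [0.4596 0.1518 0.0215] [0.7047 0.1771 0.0239]
180 [0.4631 0.1229 0.0218] [0.7088 0.1485 0.0228]
200 [0.4669 0.0942 0.0237] [0.7138 0.1204 0.019 ]
220 [0.4701 0.0659 0.0234] [0.7148 0.0916 0.0227]
205 [0.4904 0.0397 0.024 ]
230 [0.5254 0.0432 0.0216]
255 [0.5607 0.0469 0.0211]
280 [0.5962 0.0506 0.0201]
305 [0.6317 0.0543 0.0197]
330 [0.6655 0.0624 0.0247]
rail 110 [0.4858 0.2224 0.0403] [0.6654 0.2407 0.0415]
rail 125 [0.4869 0.2009 0.0405] [0.6662 0.2197 0.0402]
rail 140 [0.4906 0.1799 0.0405] [0.6705 0.1986 0.041 ]
rail 155 [0.4917 0.1586 0.0413] [0.6737 0.1777 0.0409]
rail 170 [0.494  0.1379 0.0403] [0.6756 0.1569 0.0401]
rail 185 [0.4963 0.1172 0.04  ] [0.6787 0.1363 0.0404]
rail 200 [0.4987 0.0965 0.0407] [0.6789 0.1154 0.0409]
rail 215 [0.5011 0.0761 0.0412] [0.6821 0.0951 0.0405]
rail 230 [0.5035 0.0558 0.0417] [0.5087 0.0563 0.0405]
```

Call:
play_rows(commands=[[[0.013, 0.05, -0.03], [0, 0, 0]], [[0.0265, 0.1, -0.07], [0, 0, 0]], [[0.0265, 0.121, -0.13], [0, 0, 0]], [[0.0265, 0.121, -0.18], [0, 0, 0]], [[0.0265, 0.121, -0.22], [0, 0, 0]], [[0.0265, 0.121, -0.24], [0, 0, 0]], [[0.0265, 0.121, -0.252], [0, 0, 0]], [[0.0265, 0.121, -0.252], [0, 0, 0]]])

```text
time_s: 3.0
position: [0.5817, 0.1757, 0.0742]
tcp_rot: [[0.995, -0.035, -0.098], [0.104, 0.34, 0.935], [0.0, -0.94, 0.342]]
force: [0.2, 0.5, 0.4]
opening: 0.996
```

Call:
play_rows(commands=[[[0, 0, 0], [0, 0, 0]], [[0, 0, 0], [0, 0, 0]], [[0, 0, 0], [0, 0, 0]], [[0, 0, 0], [0, 0, 0]], [[0, 0, 0], [0, 0, 0]]], gripper=0.015)

```text
time_s: 3.62
position: [0.5812, 0.1761, 0.074]
tcp_rot: [[0.994, -0.036, -0.098], [0.105, 0.34, 0.935], [-0.0, -0.94, 0.342]]
force: [-0.6, 1.0, 0.8]
opening: 0.518
```

Call:
play_rows(commands=[[[0, 0, 0], [0, 0, 0]], [[0, 0, 0], [0, 0, 0]], [[0, 0, 0], [0, 0, 0]], [[0, 0, 0], [0, 0, 0]], [[0, 0, 0], [0, 0, 0]], [[0.001, -0.01, 0], [0, 0, 0]], [[0.003, -0.03, 0], [0, 0, 0]], [[0.006, -0.06, 0], [0, 0, 0]], [[0.009, -0.09, 0], [0, 0, 0]], [[0.012, -0.12, 0], [0, 0, 0]]])

```text
time_s: 4.88
position: [0.5957, 0.0553, 0.074]
tcp_rot: [[0.995, -0.031, -0.098], [0.103, 0.34, 0.935], [0.004, -0.94, 0.341]]
force: [8.3, 4.5, -5.7]
opening: 0.271
```

Call:
play_rows(commands=[[[0.006, -0.03, 0], [0, 0, 0]], [[0.01, -0.06, 0], [0, 0, 0]], [[0.011, -0.07, 0], [0, 0, 0]], [[0.0115, -0.073, 0], [0, 0, 0]], [[0.0115, -0.073, 0], [0, 0, 0]]])

```text
time_s: 5.5
position: [0.6034, -0.013, 0.0739]
tcp_rot: [[0.995, -0.039, -0.097], [0.104, 0.346, 0.932], [-0.003, -0.937, 0.349]]
force: [3.1, 9.1, -1.8]
opening: 0.266
```

Call:
play_rows(commands=[[[0, 0, 0], [0, 0, 0]], [[0, 0, 0], [0, 0, 0]], [[0, 0, 0], [0, 0, 0]], [[0, 0, 0.03], [0, 0, 0]], [[0, 0, 0.08], [0, 0, 0]], [[-0.01, 0.04, 0.13], [0, 0, 0]], [[-0.01, 0.07, 0.18], [0, 0, 0]], [[-0.012, 0.08, 0.2], [0, 0, 0]], [[-0.012, 0.08, 0.2], [0, 0, 0]], [[-0.012, 0.08, 0.2], [0, 0, 0]]], gripper=0.06)

```text
time_s: 6.75
position: [0.5919, 0.0622, 0.2719]
tcp_rot: [[0.995, -0.039, -0.096], [0.104, 0.34, 0.935], [-0.004, -0.94, 0.342]]
force: [0.9, -0.1, -0.2]
opening: 0.685
```

Run:
```python
from h import *
s=read_state();print(s['position'],np.round(s['force'],1))
c,T,W=cap('wrist');save('w3',c['frame']);np.save('w3.npy',W)
```

```text
[0.59186306 0.06216206 0.27190642] [ 0.9 -0.1 -0.2]
```

View pics/w3.png

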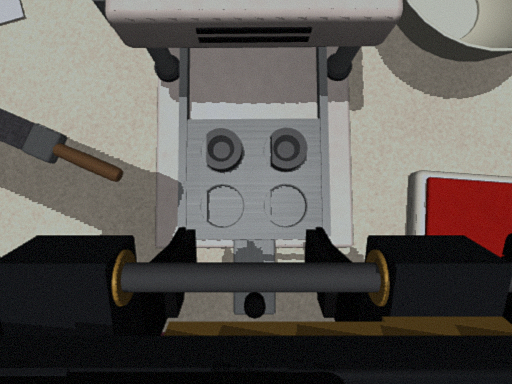

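Run:
```python
import numpy as np,cv2
W=np.load('w3.npy');z=W[...,2];sub=np.zeros(z.shape,bool);sub[120:245,180:335]=1
for nm,(c0,c1,r0,r1,lo,hi) in dict(p0=(200,248,122,175,.055,.07),p1=(264,312,122,175,.055,.07)).items():
    s=np.zeros(z.shape,bool);s[r0:r1,c0:c1]=1;m=s&(z>lo)&(z<hi);P=W[m]
    h=cv2.convexHull((P[:,:2]*1e4).astype(np.float32));(cx,cy),r=cv2.minEnclosingCircle(h)
    print(nm,m.sum(),np.median(P[:,2]),cx/1e4,cy/1e4,r/1e4, cv2.minAreaRect(h))
# empty pockets: pixels below tray top
for nm,(c0,c1,r0,r1) in dict(q2=(200,248,183,230),q3=(264,312,183,230)).items():
    s=np.zeros(z.shape,bool);s[r0:r1,c0:c1]=1;m=s&(z<.039)&(z>0.02);P=W[m]
    h=cv2.convexHull((P[:,:2]*1e4).astype(np.float32));(cx,cy),r=cv2.minEnclosingCircle(h)
    print(nm,m.sum(),np.median(P[:,2]),cx/1e4,cy/1e4,r/1e4)
print('traytop',np.nanmedian(z[180:240,250:262]))
for r in (180,190,200,215,225): print(W[r,188].round(4),W[r,323].round(4))
m=sub&(z>.038)&(z<.046);P=W[m];h=cv2.convexHull((P[:,:2]*1e4).astype(np.float32));print(cv2.minAreaRect(h))
```

```text
p0 951 0.06094592177791125 0.54526630859375 0.16259566650390625 0.024181416320800782 ((5485.2265625, 1627.15869140625), (406.34735107421875, 477.95904541015625), 6.616965293884277)
p1 934 0.06086067155633301 0.620943115234375 0.170877197265625 0.024139353942871093 ((6243.23291015625, 1713.3853759765625), (405.4722595214844, 479.2762451171875), 5.66478157043457)
q2 1207 0.03331230731518542 0.55235546875 0.09745975952148438 0.025002919006347657
q3 1208 0.03325348031519618 0.6281626953125 0.10582520751953126 0.025007362365722655
traytop 0.043216748665896254
[0.5083 0.1234 0.0432] [0.6706 0.1407 0.0396]
[0.5098 0.1114 0.0434] [0.6714 0.1285 0.0408]
[0.5112 0.0994 0.0431] [0.6726 0.1165 0.0402]
[0.5137 0.0816 0.0452] [0.6741 0.0985 0.0405]
[0.5148 0.0698 0.0438] [0.6752 0.0866 0.0404]
((5878.58984375, 1307.611328125), (1832.013671875, 1516.7491455078125), 5.961352825164795)
```

Call:
play_rows(commands=[[[-0.02, 0.045, -0.03], [0, 0, 0.005]], [[-0.0424, 0.0938, -0.06], [0, 0, 0.005]], [[-0.0424, 0.0938, -0.11], [0, 0, 0.005]], [[-0.0424, 0.0938, -0.155], [0, 0, 0.005]], [[-0.0424, 0.0938, -0.185], [0, 0, 0.005]], [[-0.0424, 0.0938, -0.199], [0, 0, 0.005]], [[-0.0424, 0.0938, -0.199], [0, 0, 0.005]], [[-0.0424, 0.0938, -0.199], [0, 0, 0.005]]])

```text
time_s: 7.8
position: [0.551, 0.1565, 0.0756]
tcp_rot: [[0.994, -0.036, -0.103], [0.109, 0.34, 0.934], [0.001, -0.94, 0.342]]
force: [0.8, -0.1, -0.1]
opening: 0.688
```

Run:
```python
from h import *
W=np.load('top0.npy');I=cv2.imread('pics/top0.png')
c,T,W3=cap('top');save('top3',c['frame']);np.save('top3.npy',W3)
for W in (W,W3):
    z=W[...,2];s=np.zeros(z.shape,bool);s[168:250,338:394]=1;m=s&(z>.012)&(z<.04);m=cv2.morphologyEx(m.astype(np.uint8),cv2.MORPH_OPEN,np.ones((2,2)))>0
    h=cv2.convexHull((W[m][:,:2]*1e4).astype(np.float32));print(cv2.minAreaRect(h))
print(read_state()['force'])
```

```text
((5002.5546875, -4052.39111328125), (1297.2777099609375, 2162.293212890625), 85.89594268798828)
((4963.35205078125, -4050.34228515625), (1304.053955078125, 2211.938720703125), 85.83446502685547)
[ 0.25612802 -1.001455    0.35025467]
```

Call:
play_rows(commands=[[[0, 0, 0], [0, 0, 0]], [[0, 0, 0], [0, 0, 0]], [[0, 0, 0], [0, 0, 0]], [[0, 0, 0], [0, 0, 0]], [[0, 0, 0], [0, 0, 0]], [[0, 0, 0], [0, 0, 0]], [[0, 0, 0.01], [0, 0, 0]], [[0, 0, 0.03], [0, 0, 0]], [[0, 0, 0.06], [0, 0, 0]], [[0, -0.03, 0.1], [0, 0, 0]]], gripper=0.03)

```text
time_s: 9.1
position: [0.5493, 0.128, 0.1762]
tcp_rot: [[0.994, -0.04, -0.105], [0.113, 0.34, 0.934], [-0.002, -0.94, 0.342]]
force: [1.0, -0.9, -0.6]
opening: 0.46
```

Call:
play_rows(commands=[[[-0.001, -0.05, 0], [0, 0, -0.15]], [[-0.002, -0.105, 0], [0, 0, -0.32]], [[-0.003, -0.16, 0], [0, 0, -0.5]], [[-0.005, -0.215, 0], [0, 0, -0.68]], [[-0.006, -0.27, 0], [0, 0, -0.86]], [[-0.008, -0.325, 0], [0, 0, -1.04]], [[-0.009, -0.38, 0], [0, 0, -1.22]], [[-0.01, -0.435, 0], [0, 0, -1.4]], [[-0.012, -0.49, -0.02], [0, 0, -1.58]], [[-0.013, -0.539, -0.05], [0, 0, -1.75]]])

```text
time_s: 10.35
position: [0.5376, -0.4152, 0.1269]
tcp_rot: [[-0.076, 0.344, 0.936], [-0.997, -0.029, -0.07], [0.003, -0.939, 0.345]]
force: [0.3, 0.8, -1.9]
opening: 0.46
```

Call:
play_rows(commands=[[[0, 0.002, -0.04], [0, 0, 0]], [[0, 0.002, -0.065], [0, 0, 0]], [[0, 0.002, -0.075], [0, 0, 0]], [[0, 0.002, -0.08], [0, 0, 0]], [[0, 0.002, -0.08], [0, 0, 0]], [[0, 0.002, -0.08], [0, 0, 0]]])

```text
time_s: 11.1
position: [0.5379, -0.4106, 0.0462]
tcp_rot: [[-0.069, 0.342, 0.937], [-0.998, -0.025, -0.064], [0.001, -0.939, 0.343]]
force: [0.4, -0.3, -0.2]
opening: 0.458
```

Call:
play_rows(commands=[[[0, 0, -0.002], [0, 0, 0]], [[0, 0, -0.002], [0, 0, 0]], [[0, 0, -0.002], [0, 0, 0]], [[0, 0, 0.03], [0, 0, 0]], [[0, 0, 0.08], [0, 0, 0]], [[0, 0.05, 0.12], [0, 0, 0.175]], [[0, 0.1, 0.13], [0, 0, 0.35]], [[0.01, 0.16, 0.13], [0, 0, 0.525]], [[0.02, 0.22, 0.13], [0, 0, 0.7]], [[0.03, 0.28, 0.13], [0, 0, 0.875]]], gripper=0.06)

```text
time_s: 12.35
position: [0.5674, -0.1287, 0.1753]
tcp_rot: [[0.725, 0.236, 0.647], [-0.689, 0.248, 0.681], [0.0, -0.94, 0.342]]
force: [0.4, 0.4, -0.3]
opening: 0.691
```

Call:
play_rows(commands=[[[0.01, 0.06, 0], [0, 0, 0.175]], [[0.02, 0.12, 0], [0, 0, 0.35]], [[0.03, 0.18, 0], [0, 0, 0.525]], [[0.04, 0.24, 0], [0, 0, 0.7]], [[0.05, 0.28, 0], [0, 0, 0.875]], [[0.057, 0.295, 0], [0, 0, 0.875]], [[0.057, 0.295, 0], [0, 0, 0.875]], [[0.057, 0.295, 0], [0, 0, 0.875]]])

```text
time_s: 13.35
position: [0.6237, 0.1633, 0.1747]
tcp_rot: [[0.994, -0.038, -0.1], [0.107, 0.339, 0.934], [-0.002, -0.94, 0.341]]
force: [0.5, -0.9, 0.5]
opening: 0.687
```

Call:
play_rows(commands=[[[0.0014, 0.001, -0.05], [0, 0, 0]], [[0.0014, 0.001, -0.08], [0, 0, 0]], [[0.0014, 0.001, -0.095], [0, 0, 0]], [[0.0014, 0.001, -0.101], [0, 0, 0]], [[0.0014, 0.001, -0.101], [0, 0, 0]], [[0.0014, 0.001, -0.101], [0, 0, 0]]])

```text
time_s: 14.1
position: [0.6265, 0.1657, 0.0752]
tcp_rot: [[0.994, -0.036, -0.104], [0.11, 0.34, 0.934], [0.002, -0.94, 0.342]]
force: [-1.2, 0.6, -0.1]
opening: 0.691
```

Call:
play_rows(commands=[[[0, 0, 0], [0, 0, 0]], [[0, 0, 0], [0, 0, 0]], [[0, 0, 0], [0, 0, 0]], [[0, 0, 0], [0, 0, 0]], [[0, 0, 0], [0, 0, 0]], [[0, 0, 0], [0, 0, 0]], [[0, 0, 0.01], [0, 0, 0]], [[0, 0, 0.03], [0, 0, 0]], [[0, 0, 0.06], [0, 0, 0]], [[0, -0.03, 0.1], [0, 0, 0]]], gripper=0.03)

```text
time_s: 15.35
position: [0.6248, 0.1373, 0.1751]
tcp_rot: [[0.994, -0.04, -0.105], [0.113, 0.34, 0.934], [-0.002, -0.94, 0.342]]
force: [0.9, -0.6, -1.2]
opening: 0.461
```

Call:
play_rows(commands=[[[-0.017, -0.05, 0], [0, 0, -0.15]], [[-0.035, -0.105, 0], [0, 0, -0.32]], [[-0.053, -0.16, 0], [0, 0, -0.5]], [[-0.07, -0.215, 0], [0, 0, -0.68]], [[-0.09, -0.27, 0], [0, 0, -0.86]], [[-0.108, -0.325, 0], [0, 0, -1.04]], [[-0.126, -0.38, 0], [0, 0, -1.22]], [[-0.145, -0.435, 0], [0, 0, -1.4]], [[-0.162, -0.49, 0], [0, 0, -1.58]], [[-0.179, -0.541, -0.03], [0, 0, -1.75]]])

```text
time_s: 16.6
position: [0.4472, -0.4095, 0.1474]
tcp_rot: [[-0.076, 0.345, 0.935], [-0.997, -0.032, -0.069], [0.007, -0.938, 0.347]]
force: [0.7, -0.6, -1.2]
opening: 0.463
```

Call:
play_rows(commands=[[[0, 0, 0], [0, 0, 0]], [[0, 0, 0], [0, 0, 0]], [[0, 0, -0.04], [0, 0, 0]], [[0, 0, -0.07], [0, 0, 0]], [[0, 0, -0.09], [0, 0, 0]], [[0, 0, -0.1], [0, 0, 0]], [[0, 0, -0.102], [0, 0, 0]], [[0, 0, -0.102], [0, 0, 0]]])

```text
time_s: 17.6
position: [0.4475, -0.4048, 0.0432]
tcp_rot: [[-0.068, 0.342, 0.937], [-0.998, -0.024, -0.063], [0.001, -0.939, 0.343]]
force: [-0.5, -0.1, -0.8]
opening: 0.46
```

Call:
play_rows(commands=[[[0, 0, 0], [0, 0, 0]], [[0, 0, 0], [0, 0, 0]], [[0, 0, 0], [0, 0, 0]], [[0, 0, 0.03], [0, 0, 0]], [[0, 0, 0.08], [0, 0, 0]], [[-0.01, 0.03, 0.13], [0, 0, 0]], [[-0.03, 0.08, 0.17], [0, 0, 0]], [[-0.047, 0.13, 0.21], [0, 0, 0]], [[-0.047, 0.155, 0.24], [0, 0, 0]], [[-0.047, 0.155, 0.24], [0, 0, 0]]], gripper=0.06)

```text
time_s: 18.85
position: [0.3998, -0.2488, 0.2843]
tcp_rot: [[-0.067, 0.344, 0.937], [-0.998, -0.026, -0.061], [0.004, -0.939, 0.345]]
force: [-0.1, -0.6, -0.7]
opening: 0.689
```

Run:
```python
from h import *
s=read_state();print(s['position'],np.round(s['force'],1))
c,T,W=cap('wrist');save('w4',c['frame']);np.save('w4.npy',W)
```

```text
[ 0.3998215  -0.24875757  0.28431923] [-0.1 -0.6 -0.7]
```

View pics/w4.png

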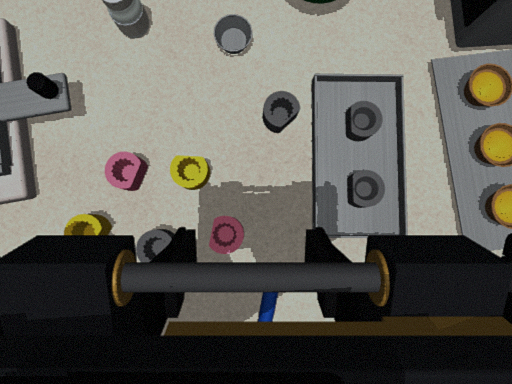

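```bash
cat >> h.py <<'E'
def dfit(W,box,lo,hi):
    c0,c1,r0,r1=box;z=W[...,2];s=np.zeros(z.shape,bool);s[r0:r1,c0:c1]=1
    P=W[s&(z>lo)&(z<hi)];P2=P[:,:2]
    from scipy.optimize import minimize
    h=cv2.convexHull((P2*1e4).astype(np.float32));(cx,cy),r=cv2.minEnclosingCircle(h)
    h=h[:,0]/1e4
    a=np.radians(np.arange(0,360,1));D=np.stack([np.cos(a),np.sin(a)],1)
    # width profile: direction of least support about centre
    sup=((h-np.array([cx,cy])/1e4)@D.T).max(0);w=((h@D.T).max(0)-(h@D.T).min(0))
    k=sup.argmin()
    near=a[sup<sup.min()+.0015];yaw=np.degrees(np.angle(-np.exp(1j*near).mean()))
    return dict(n=len(P),z=float(np.median(P[:,2])),c=(cx/1e4,cy/1e4),r=r/1e4,minsup=sup.min(),yaw=yaw,wmin=w.min(),rect=cv2.minAreaRect((h*1e4).astype(np.float32)))
E
python3 - <<'E'
from h import *
W=np.load('w4.npy');I=cv2.imread('pics/w4.png')
print(dfit(W,(260,305,85,135),.028,.045))
W2=np.load('top3.npy')
print(W[246,157],W[111,281])
print(dfit(W,(135,180,228,262),.028,.045))
a=I[80:145,240:325];b=I[205:270,115:200]
cv2.imwrite('pics/c4.png',cv2.resize(np.hstack([a,b]),None,fx=4,fy=4,interpolation=cv2.INTER_CUBIC))
E
```

```text
{'n': 675, 'z': 0.032897912003422736, 'c': (0.563340625, -0.3020326171875), 'r': 0.02433584747314453, 'minsup': np.float64(0.017114657239621717), 'yaw': np.float64(38.49999999999999), 'wmin': np.float64(0.04113963664636369), 'rect': ((5658.93017578125, -2996.884765625), (411.330810546875, 473.99786376953125), 38.96100997924805)}
[ 0.39591649 -0.12680416  0.01114241] [ 0.56714621 -0.30378288  0.01173191]
{'n': 513, 'z': 0.03312110851366051, 'c': (0.39516123046875, -0.1302685791015625), 'r': 0.024062120056152343, 'minsup': np.float64(0.007654625072704916), 'yaw': np.float64(37.99999999999999), 'wmin': np.float64(0.030652089000404364), 'rect': ((4012.191650390625, -1255.443115234375), (306.35858154296875, 478.1516418457031), 37.9221076965332)}
```

View pics/c4.png

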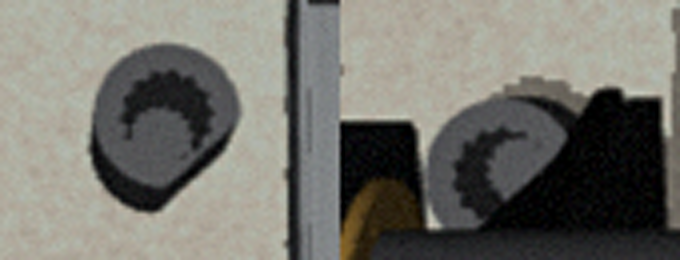

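Call:
play_rows(commands=[[[0.017, -0.006, -0.01], [0, 0, 0.18]], [[0.034, -0.011, -0.02], [0, 0, 0.36]], [[0.051, -0.017, -0.03], [0, 0, 0.54]], [[0.068, -0.022, -0.04], [0, 0, 0.72]], [[0.085, -0.028, -0.05], [0, 0, 0.9]], [[0.102, -0.034, -0.07], [0, 0, 1.08]], [[0.119, -0.04, -0.09], [0, 0, 1.26]], [[0.136, -0.045, -0.11], [0, 0, 1.44]], [[0.153, -0.05, -0.13], [0, 0, 1.62]], [[0.17, -0.0555, -0.15], [0, 0, 1.8]]], gripper=0.052)

```text
time_s: 20.15
position: [0.5698, -0.3069, 0.1282]
tcp_rot: [[0.986, -0.058, -0.153], [0.164, 0.339, 0.926], [-0.002, -0.939, 0.344]]
force: [0.4, -0.5, -0.3]
opening: 0.599
```

Call:
play_rows(commands=[[[0, 0, 0], [0, 0, 0.18]], [[0, 0, 0], [0, 0, 0.36]], [[0, 0, 0], [0, 0, 0.5126]], [[0, 0, 0], [0, 0, 0.5126]], [[0, 0, 0], [0, 0, 0.5126]]])

```text
time_s: 20.78
position: [0.5692, -0.306, 0.1303]
tcp_rot: [[0.784, -0.214, -0.583], [0.621, 0.269, 0.736], [-0.001, -0.939, 0.344]]
force: [-0.4, -0.5, 0.5]
opening: 0.596
```

Run:
```python
from h import *
s=read_state();print(s['position'],np.round(s['tcp_rot'],3).tolist(),np.round(s['joint_positions'],1))
c,T,W=cap('wrist');save('w5',c['frame']);np.save('w5.npy',W)
z=W[...,2];p=np.argwhere((z>.028)&(z<.04)&(np.hypot(W[...,0]-.5633,W[...,1]+.302)<.04));print(p.min(0),p.max(0))
r0,c0=p.min(0);r1,c1=p.max(0);print(dfit(W,(c0,c1+1,r0,r1+1),.028,.04))
```

```text
[ 0.56918839 -0.30603045  0.13032497] [[0.784, -0.214, -0.583], [0.621, 0.269, 0.736], [-0.001, -0.939, 0.344]] [-39.9  47.1  70.    4.   82.6 -79.5]
[210 228] [261 280]
{'n': 1510, 'z': 0.0331365487658537, 'c': (0.5635470703125, -0.3008824951171875), 'r': 0.023889183044433594, 'minsup': np.float64(0.017003210545966364), 'yaw': np.float64(88.6786817841209), 'wmin': np.float64(0.03974677964943896), 'rect': ((5641.6591796875, -2966.677001953125), (406.9489440917969, 396.55633544921875), 38.418800354003906)}
```

Call:
play_rows(commands=[[[0.0005, 0.002, -0.04], [0, 0, 0.003]], [[0.0005, 0.002, -0.07], [0, 0, 0.003]], [[0.0005, 0.002, -0.083], [0, 0, 0.003]], [[0.0005, 0.002, -0.089], [0, 0, 0.003]], [[0.0005, 0.002, -0.089], [0, 0, 0.003]], [[0.0005, 0.002, -0.089], [0, 0, 0.003]]])

```text
time_s: 21.58
position: [0.5708, -0.3042, 0.0441]
tcp_rot: [[0.78, -0.212, -0.588], [0.625, 0.265, 0.734], [0.0, -0.94, 0.34]]
force: [0.6, -0.3, 0.4]
opening: 0.6
```

Call:
play_rows(commands=[[[0, 0, 0], [0, 0, 0]], [[0, 0, 0], [0, 0, 0]], [[0, 0, 0], [0, 0, 0]], [[0, 0, 0], [0, 0, 0]], [[0, 0, 0], [0, 0, 0]], [[0, 0, 0], [0, 0, 0]]], gripper=0.03)

```text
time_s: 22.32
position: [0.5704, -0.3039, 0.0435]
tcp_rot: [[0.78, -0.214, -0.588], [0.625, 0.266, 0.733], [-0.0, -0.94, 0.341]]
force: [-0.5, -0.1, 5.6]
opening: 0.462
```

Call:
play_rows(commands=[[[0, 0, 0.02], [0, 0, 0]], [[0, 0, 0.06], [0, 0, 0]], [[0.005, 0.03, 0.1], [0, 0, -0.1]], [[0.01, 0.09, 0.11], [0, 0, -0.25]], [[0.02, 0.15, 0.11], [0, 0, -0.4]], [[0.03, 0.21, 0.11], [0, 0, -0.566]], [[0.04, 0.27, 0.11], [0, 0, -0.566]], [[0.05, 0.33, 0.11], [0, 0, -0.566]], [[0.062, 0.385, 0.11], [0, 0, -0.566]], [[0.062, 0.404, 0.11], [0, 0, -0.566]]])

```text
time_s: 23.58
position: [0.6318, 0.1039, 0.1534]
tcp_rot: [[0.994, -0.039, -0.107], [0.114, 0.34, 0.934], [0.0, -0.94, 0.342]]
force: [-0.0, 0.5, -1.7]
opening: 0.465
```

Call:
play_rows(commands=[[[0, 0, -0.03], [0, 0, 0]], [[0, 0, -0.05], [0, 0, 0]], [[0, 0, -0.05], [0, 0, 0]], [[0, 0, -0.05], [0, 0, 0]]])

```text
time_s: 24.08
position: [0.6327, 0.0995, 0.1033]
tcp_rot: [[0.994, -0.037, -0.102], [0.108, 0.34, 0.934], [0.0, -0.94, 0.342]]
force: [0.9, 0.7, -1.1]
opening: 0.463
```

Run:
```python
from h import *
s=read_state();print(s['position'],np.round(s['tcp_rot'],3).tolist(),s['opening'])
c,T,W=cap('wrist');save('w6',c['frame']);np.save('w6.npy',W)
z=W[...,2]
x=np.array([.994,.109]);f=np.array([-.109,.994]);est=np.array(s['position'][:2])-.0035*x+.0062*f
m=(z>.06)&(np.hypot(W[...,0]-est[0],W[...,1]-est[1])<.028);m[330:]=0
print('est',est,np.nanpercentile(z[m],[10,50,90]))
```

```text
[0.63268042 0.09952125 0.10329067] [[0.994, -0.037, -0.102], [0.108, 0.34, 0.934], [0.0, -0.94, 0.342]] 0.46332424303143427
est [0.62852562 0.10530255] [0.08868553 0.1702722  0.17827688]
```

View pics/w6.png

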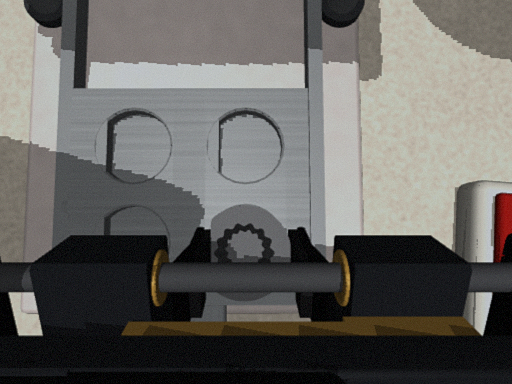

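Run:
```python
from h import *
from scipy.optimize import least_squares
W=np.load('w6.npy');z=W[...,2]
s=np.zeros(z.shape,bool);s[200:240,208:285]=1;m=s&(z>.085)&(z<.1);P=W[m];print(m.sum(),np.median(P[:,2]))
A=np.c_[P[:,:2],np.ones(len(P))];g=np.linalg.lstsq(np.c_[P[:,:2],np.ones(len(P))],P[:,2],rcond=None)[0];print('tilt deg',np.degrees(g[:2]))
pts=[]
for c in range(212,280,3):
    r=np.where(m[:,c])[0]
    if len(r):pts.append(W[r[0],c,:2])
pts=np.array(pts);q=least_squares(lambda p:np.hypot(*(pts-p[:2]).T)-.024,[.628,.105]);print('mould',q.x,q.cost**.5,'r free',least_squares(lambda p:np.hypot(*(pts-p[:2]).T)-p[2],[.628,.105,.024]).x)
for c0,c1,r0,r1 in((97,173,106,185),(206,284,106,185)):
    s[:]=0;s[r0:r1,c0:c1]=1;mm=s&(z<.039)&(z>.02)
    h=cv2.convexHull((W[mm][:,:2]*1e4).astype(np.float32));a,r=cv2.minEnclosingCircle(h);print(np.array(a)/1e4,r)
```

```text
1722 0.0929409017363706
tilt deg [-0.14906109  5.51815593]
mould [0.62839375 0.10424711] 0.0005205549488788262 r free [0.62842638 0.10386709 0.0243477 ]
[0.5445749  0.16323494] 251.25929260253906
[0.6203231 0.176337 ] 288.90283203125
```

Run:
```python
from h import *
W=np.load('w6.npy');z=W[...,2]
R=np.hypot(W[...,0]-.6284,W[...,1]-.1042)
s=np.zeros(z.shape,bool);s[195:250,200:290]=1
m=s&(R>.0165)&(R<.0225)&(z>.08)
for lo,hi in((.095,.1),(.1,.105),(.105,.11),(.11,.115),(.115,.12),(.12,.127)):
    k=m&(W[...,1]>lo)&(W[...,1]<hi);print(lo,k.sum(),np.median(z[k]) if k.any() else None)
t=W[95:105,100:280].reshape(-1,3);t2=W[188:198,180:205].reshape(-1,3);print(np.median(t,0),np.median(t2,0))
```

```text
0.095 0 None
0.1 2 0.09453455367497554
0.105 197 0.09608789831608414
0.11 248 0.09275552172789045
0.115 330 0.09301164116925752
0.12 548 0.09298455340066614
[nan nan nan] [nan nan nan]
```

Call:
play_rows(commands=[[[-0.0005, 0.0015, 0], [0, 0, 0]], [[-0.0005, 0.0015, -0.006], [0, 0, 0]], [[-0.0005, 0.0015, -0.01], [0, 0, 0]], [[-0.0005, 0.0015, -0.014], [0, 0, 0]], [[-0.0005, 0.0015, -0.018], [0, 0, 0]], [[-0.0005, 0.0015, -0.021], [0, 0, 0]], [[-0.0005, 0.0015, -0.024], [0, 0, 0]], [[-0.0005, 0.0015, -0.024], [0, 0, 0]]])

```text
time_s: 25.12
position: [0.6319, 0.1017, 0.0786]
tcp_rot: [[0.994, -0.037, -0.103], [0.109, 0.34, 0.934], [-0.0, -0.94, 0.342]]
force: [0.6, -0.9, -2.4]
opening: 0.462
```

Call:
play_rows(commands=[[[0, 0, 0], [0, 0, 0]], [[0, 0, 0], [0, 0, 0]], [[0, 0, 0], [0, 0, 0]], [[0, 0, 0.03], [0, 0, 0]], [[0, -0.01, 0.08], [0, 0, 0]], [[0, -0.03, 0.12], [0, 0, 0]], [[0, -0.03, 0.15], [0, 0, 0]], [[0, -0.03, 0.15], [0, 0, 0]]], gripper=0.055)

```text
time_s: 26.12
position: [0.6332, 0.0715, 0.2318]
tcp_rot: [[0.994, -0.032, -0.104], [0.109, 0.339, 0.934], [0.006, -0.94, 0.34]]
force: [0.0, 1.2, -0.9]
opening: 0.632
```

Run:
```python
from h import *
c,T,W=cap('wrist');save('w7',c['frame']);np.save('w7.npy',W);z=W[...,2]
R=np.hypot(W[...,0]-.6282,W[...,1]-.1058)
m=(R<.028)&(z>.05)&(z<.1);p=np.argwhere(m);(r0,c0),(r1,c1)=p.min(0),p.max(0);print(r0,r1,c0,c1);print(dfit(W,(c0,c1+1,r0,r1+1),.05,.1))
print(np.nanpercentile(z[m],[5,50,95]))
```

```text
182 229 232 272
{'n': 1279, 'z': 0.06698526986780634, 'c': (0.627531689453125, 0.10671678466796874), 'r': 0.023977345275878907, 'minsup': np.float64(0.01645597565146395), 'yaw': np.float64(6.499999999999998), 'wmin': np.float64(0.040076884648134525), 'rect': ((6311.154296875, 1074.281494140625), (399.8178405761719, 470.42608642578125), 6.567952632904053)}
[0.05452191 0.06698527 0.06832724]
```

Call:
play_rows(commands=[[[-0.035, -0.045, 0], [0, 0, 0]], [[-0.07, -0.09, 0], [0, 0, 0]], [[-0.105, -0.135, 0], [0, 0, 0]], [[-0.14, -0.18, 0.01], [0, 0, 0]], [[-0.175, -0.225, 0.02], [0, 0, 0]], [[-0.212, -0.27, 0.03], [0, 0, 0]], [[-0.212, -0.27, 0.03], [0, 0, 0]], [[-0.212, -0.27, 0.03], [0, 0, 0]]])

```text
time_s: 27.18
position: [0.4193, -0.1973, 0.2578]
tcp_rot: [[0.994, -0.039, -0.102], [0.109, 0.342, 0.933], [-0.002, -0.939, 0.345]]
force: [-0.5, 0.9, -0.6]
opening: 0.634
```

Run:
```python
from h import *
print(read_state()['position'])
c,T,W=cap('wrist');save('w8',c['frame']);np.save('w8.npy',W);z=W[...,2]
R=np.hypot(W[...,0]-.395,W[...,1]+.130)
m=(R<.04)&(z>.028)&(z<.04);p=np.argwhere(m);(r0,c0),(r1,c1)=p.min(0),p.max(0);print(r0,r1,c0,c1);print(dfit(W,(c0,c1+1,r0,r1+1),.028,.04))
```

```text
[ 0.41928571 -0.19729793  0.25784017]
161 200 218 257
{'n': 762, 'z': 0.03321078529807242, 'c': (0.39492783203125, -0.13000257568359375), 'r': 0.02400184783935547, 'minsup': np.float64(0.017051333564858405), 'yaw': np.float64(47.5), 'wmin': np.float64(0.040906895298260665), 'rect': ((3971.26953125, -1273.724609375), (408.5411376953125, 476.56256103515625), 47.19609069824219)}
```

View pics/w8.png

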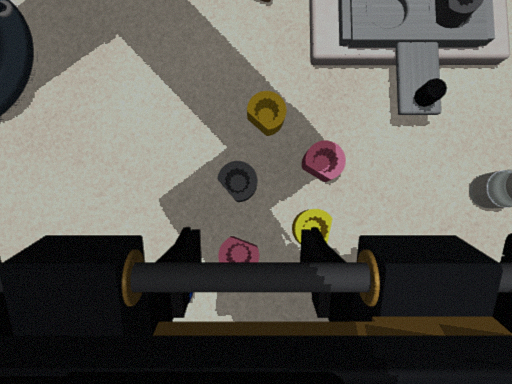

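Call:
play_rows(commands=[[[-0.005, 0.02, -0.02], [0, 0, 0.18]], [[-0.01, 0.04, -0.06], [0, 0, 0.36]], [[-0.015, 0.06, -0.1], [0, 0, 0.54]], [[-0.0177, 0.066, -0.13], [0, 0, 0.7165]], [[-0.0177, 0.066, -0.16], [0, 0, 0.7165]], [[-0.0177, 0.066, -0.19], [0, 0, 0.7165]], [[-0.0177, 0.066, -0.208], [0, 0, 0.7165]], [[-0.0177, 0.066, -0.215], [0, 0, 0.7165]], [[-0.0177, 0.066, -0.215], [0, 0, 0.7165]]])

```text
time_s: 28.35
position: [0.402, -0.1311, 0.0436]
tcp_rot: [[0.676, -0.253, -0.692], [0.737, 0.232, 0.635], [-0.001, -0.939, 0.343]]
force: [-0.0, 0.2, -0.3]
opening: 0.633
```

Call:
play_rows(commands=[[[0, 0, 0], [0, 0, 0]], [[0, 0, 0], [0, 0, 0]], [[0, 0, 0], [0, 0, 0]], [[0, 0, 0], [0, 0, 0]], [[0, 0, 0], [0, 0, 0]], [[0, 0, 0], [0, 0, 0]], [[0, 0, 0.01], [0, 0, 0]], [[0, 0, 0.04], [0, 0, 0]], [[0, 0, 0.08], [0, 0, 0]], [[0.01, 0.02, 0.11], [0, 0, -0.1]]], gripper=0.03)

```text
time_s: 29.6
position: [0.4122, -0.1126, 0.1554]
tcp_rot: [[0.75, -0.226, -0.622], [0.661, 0.255, 0.706], [-0.001, -0.94, 0.341]]
force: [0.3, 0.5, -2.0]
opening: 0.462
```

Call:
play_rows(commands=[[[0.024, 0.034, 0], [0, 0, -0.15]], [[0.048, 0.068, 0], [0, 0, -0.3]], [[0.072, 0.102, 0], [0, 0, -0.45]], [[0.096, 0.136, 0], [0, 0, -0.6135]], [[0.12, 0.17, 0], [0, 0, -0.6135]], [[0.144, 0.205, -0.01], [0, 0, -0.6135]], [[0.144, 0.205, -0.03], [0, 0, -0.6135]], [[0.144, 0.205, -0.05], [0, 0, -0.6135]], [[0.144, 0.205, -0.05], [0, 0, -0.6135]], [[0.144, 0.205, -0.05], [0, 0, -0.6135]]])

```text
time_s: 30.85
position: [0.556, 0.0927, 0.1044]
tcp_rot: [[0.994, -0.039, -0.105], [0.112, 0.34, 0.934], [-0.0, -0.94, 0.342]]
force: [-0.0, -0.2, -0.8]
opening: 0.463
```

Run:
```python
from h import *
from scipy.optimize import least_squares
s=read_state();print(s['position'],s['opening'],np.degrees(np.arctan2(s['tcp_rot'][1][0],s['tcp_rot'][0][0])))
c,T,W=cap('wrist');save('w9',c['frame']);np.save('w9.npy',W);z=W[...,2]
R=np.hypot(W[...,0]-.5524,W[...,1]-.0975)
m=(R<.03)&(z>.085)&(z<.1)&(W[...,1]>.105);p=np.argwhere(m);print(len(p),p.min(0),p.max(0),np.median(z[m]))
pts=[]
for c in range(p[:,1].min()+3,p[:,1].max()-2,3):
    r=np.where(m[:,c])[0]
    if len(r):pts.append(W[r[0],c,:2])
pts=np.array(pts);q=least_squares(lambda p:np.hypot(*(pts-p[:2]).T)-.024,[.552,.1],loss='soft_l1',f_scale=.0005);print(q.x,np.abs(q.fun).max())
```

```text
[0.55603775 0.09273675 0.10442916] 0.46285807723649647 6.4467618354652965
1995 [204 195] [243 304] 0.09307734783775701
[0.55189287 0.09856377] 0.0058362056531117215
```

Call:
play_rows(commands=[[[0.0003, -0.0003, 0], [0, 0, -0.002]], [[0.0003, -0.0003, -0.008], [0, 0, -0.002]], [[0.0003, -0.0003, -0.012], [0, 0, -0.002]], [[0.0003, -0.0003, -0.016], [0, 0, -0.002]], [[0.0003, -0.0003, -0.02], [0, 0, -0.002]], [[0.0003, -0.0003, -0.023], [0, 0, -0.002]], [[0.0003, -0.0003, -0.0255], [0, 0, -0.002]], [[0.0003, -0.0003, -0.0255], [0, 0, -0.002]]])

```text
time_s: 31.9
position: [0.5565, 0.0926, 0.0785]
tcp_rot: [[0.994, -0.038, -0.104], [0.11, 0.34, 0.934], [0.0, -0.94, 0.342]]
force: [1.1, -0.4, -0.5]
opening: 0.462
```

Call:
play_rows(commands=[[[0, 0, 0], [0, 0, 0]], [[0, 0, 0], [0, 0, 0]], [[0, 0, 0], [0, 0, 0]], [[0, 0, 0.03], [0, 0, 0]], [[0.01, -0.01, 0.08], [0, 0, 0]], [[0.03, -0.03, 0.12], [0, 0, 0]], [[0.035, -0.04, 0.16], [0, 0, 0]], [[0.035, -0.04, 0.19], [0, 0, 0]], [[0.035, -0.04, 0.19], [0, 0, 0]]], gripper=0.055)

```text
time_s: 33.02
position: [0.5925, 0.0522, 0.2708]
tcp_rot: [[0.994, -0.033, -0.105], [0.11, 0.339, 0.934], [0.005, -0.94, 0.34]]
force: [0.5, -0.9, -0.5]
opening: 0.632
```

Run:
```python
from h import *
print(read_state()['position'])
c,T,W=cap('wrist');save('w10',c['frame']);np.save('w10.npy',W);z=W[...,2]
for q in((.552,.098),(.628,.1062)):
    R=np.hypot(W[...,0]-q[0],W[...,1]-q[1])
    m=(R<.03)&(z>.05)&(z<.1);p=np.argwhere(m);(r0,c0),(r1,c1)=p.min(0),p.max(0);d=dfit(W,(c0,c1+1,r0,r1+1),.05,.1);print(d['z'],d['c'],d['yaw'],d['minsup'])
c,T,W=cap('top');save('top10',c['frame']);c,T,W=cap('scene');save('scene10',c['frame'])
a=[cv2.imread(f'pics/{n}10.png') for n in('w','top','scene')]
cv2.imwrite('pics/j10.png',np.vstack([np.hstack([cv2.resize(a[0],(400,300)),cv2.resize(a[1],(400,300))]),np.hstack([cv2.resize(a[2],(400,300)),np.zeros((300,400,3),np.uint8)])]))
```

```text
[0.59250516 0.05218963 0.27079422]
0.06696436515584758 (0.551983740234375, 0.09872156372070312) 6.499999999999998 0.016669564966024043
0.06686623560593014 (0.62755537109375, 0.106956689453125) 6.499999999999998 0.017145412909276056
```

View pics/j10.png

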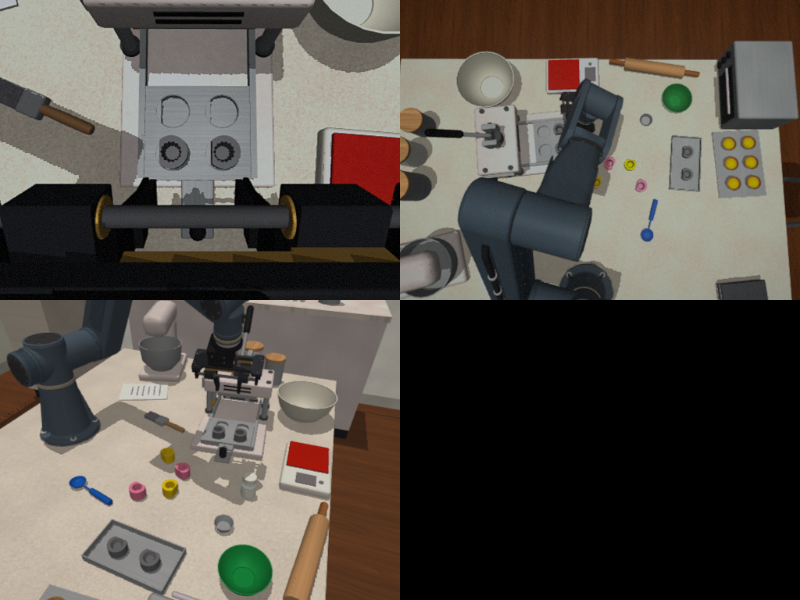

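Call:
play_rows(commands=[[[0.0108, -0.05, -0.02], [0, 0, 0]], [[0.0108, -0.0647, -0.06], [0, 0, 0]], [[0.0108, -0.0647, -0.11], [0, 0, 0]], [[0.0108, -0.0647, -0.155], [0, 0, 0]], [[0.0108, -0.0647, -0.185], [0, 0, 0]], [[0.0108, -0.0647, -0.197], [0, 0, 0]], [[0.0108, -0.0647, -0.197], [0, 0, 0]], [[0.0108, -0.0647, -0.197], [0, 0, 0]]])

```text
time_s: 34.17
position: [0.6028, -0.0122, 0.0723]
tcp_rot: [[0.994, -0.037, -0.104], [0.111, 0.339, 0.934], [0.001, -0.94, 0.341]]
force: [0.5, 0.1, 0.2]
opening: 0.634
```

Call:
play_rows(commands=[[[0, 0, 0], [0, 0, 0]], [[0, 0, 0], [0, 0, 0]], [[0, 0, 0], [0, 0, 0]], [[0, 0, 0], [0, 0, 0]], [[0, 0, 0], [0, 0, 0]], [[0, 0, 0], [0, 0, 0]], [[0, 0, 0], [0, 0, 0]], [[-0.001, 0.01, 0], [0, 0, 0]], [[-0.0033, 0.03, 0], [0, 0, 0]], [[-0.0066, 0.06, 0], [0, 0, 0]]], gripper=0.015)

```text
time_s: 35.42
position: [0.5966, 0.0475, 0.0717]
tcp_rot: [[0.994, -0.035, -0.103], [0.109, 0.338, 0.935], [0.002, -0.94, 0.34]]
force: [5.8, -1.5, 1.1]
opening: 0.266
```

Call:
play_rows(commands=[[[-0.003, 0.03, 0], [0, 0, 0]], [[-0.006, 0.06, 0], [0, 0, 0]], [[-0.0095, 0.09, 0], [0, 0, 0]], [[-0.012, 0.112, 0], [0, 0, 0]], [[-0.0135, 0.122, 0], [0, 0, 0]], [[-0.014, 0.128, 0], [0, 0, 0]], [[-0.0145, 0.13, 0], [0, 0, 0]], [[-0.0145, 0.13, 0], [0, 0, 0]]])

```text
time_s: 36.42
position: [0.5824, 0.1766, 0.0717]
tcp_rot: [[0.994, -0.034, -0.106], [0.111, 0.336, 0.935], [0.004, -0.941, 0.338]]
force: [4.7, -6.0, 2.8]
opening: 0.267
```

Call:
play_rows(commands=[[[0, 0.002, 0], [0, 0, 0]], [[0, 0.003, 0], [0, 0, 0]], [[0, 0.003, 0], [0, 0, 0]]])

```text
time_s: 36.8
position: [0.5824, 0.1769, 0.0717]
tcp_rot: [[0.994, -0.034, -0.107], [0.112, 0.332, 0.936], [0.004, -0.943, 0.334]]
force: [2.8, -15.2, 5.7]
opening: 0.266
```

Call:
play_rows(commands=[[[0, 0, 0], [0, 0, 0]], [[0, 0, 0], [0, 0, 0]], [[0, 0, 0], [0, 0, 0]], [[0, 0, 0], [0, 0, 0]], [[0, 0, 0.03], [0, 0, 0]], [[0, -0.02, 0.08], [0, 0, 0]], [[0, -0.07, 0.13], [0, 0, 0]], [[0, -0.12, 0.18], [0, 0, 0]], [[0, -0.12, 0.25], [0, 0, 0]], [[0, -0.12, 0.25], [0, 0, 0]]], gripper=0.06)

```text
time_s: 38.05
position: [0.5824, 0.0598, 0.3256]
tcp_rot: [[0.994, -0.031, -0.105], [0.109, 0.339, 0.935], [0.006, -0.94, 0.34]]
force: [0.1, 0.3, 0.1]
opening: 0.69
```

Run:
```python
from h import *
print(read_state()['position'])
c,T,W=cap('wrist');save('w11',c['frame']);z=W[...,2]
m=(z>.068)&(z<.09)&(np.hypot(W[...,0]-.581,W[...,1]-.178)<.02);P=W[m];print('knob',m.sum(),np.median(P,0),(P.max(0)+P.min(0))/2,np.ptp(P,axis=0))
c,T,W=cap('scene');save('scene11',c['frame'])
a=[cv2.imread(f'pics/{n}11.png') for n in('w','scene')]
cv2.imwrite('pics/j11.png',cv2.resize(np.hstack(a),(800,300)))
```

```text
[0.58238143 0.05981055 0.32559824]
knob 255 [0.58154767 0.17812185 0.07295141] [0.58148773 0.17877267 0.07154378] [0.02336944 0.02214527 0.00691306]
```

View pics/j11.png

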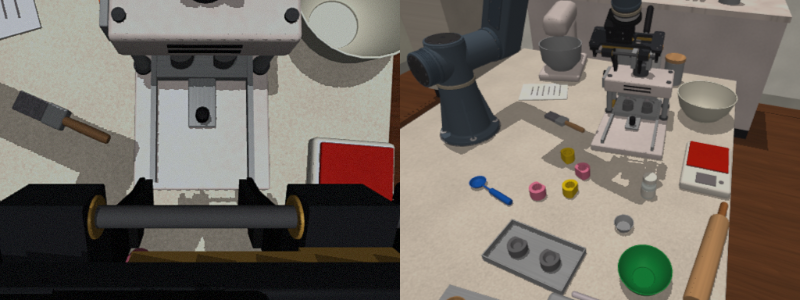

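The knob is back where it started, (0.5815, 0.1785). The plain moulds stand in the pan and the tin and jar are where they were.

```bash
python3 -c "
from rig import *
print(hand_in())"
```

```text
the job is handed in; nothing more can be done
None
```

The press is changed over to the fluted moulds and the job is handed in at about 38 s; no verdict was reported.

- **Plain moulds:** two were in the tray, in pocket0 and pocket1. Both now stand upright in the steel pan.
- **Fluted moulds:** I found two on the table. They sit in pocket3 and pocket2 with tops about 68 mm up, fully home, and the flats within about half a degree. One had been knocked about 5 cm aside during the run, so I measured it again before picking it up. The last views show no others on the table.
- **Tray:** I drew it out 0.190 m to its stop and pushed it back in. A further push met a solid stop at about 15 N. The knob is within 0.5 mm of its starting position, so the tray is home; I could not see the catch itself.
- **Bystanders:** the round tin and the jar were not touched.
- **Checks that disagreed:** two measurements did not hold up. A first fit suggested one held mould was tilted 5.5°, but this came from finger and cavity pixels and its rim was level. A partly hidden view gave a wrong angle for the other mould, so I measured it again before grasping.

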